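# Set out four cowbells in their nest boards

## Robot

A 7-joint arm with a two-finger parallel gripper is mounted at the origin on the work surface. World frame = base frame: x ahead of the robot, y to its left, z up, the work surface at z = 0. Lengths are in mm, angles in rad, forces in N, time in s.
With the tool pointing down it reaches from about 400 to 875 mm from the base axis. Payload 6.5 kg.
Tool frame: the origin (TCP) lies midway between the tips of the shut fingers; the grasp point (between the pads) lies env.hold_point_z behind it (env.hold_point_z is the distance from the TCP to the grasp point, in mm); z points along the fingers, x is the direction in which the jaws open and shut, and the axes are right-handed (so a half turn about z gives the same grasp; the last joint's range is limited). The gripper opens to 88 mm and grips with 3 to 60 N. Pads are 18 mm wide; open, the fingers measure 123 mm over their backs; the gripper's body (75 mm by 187 mm) begins 45 mm behind the grasp point.
Start: joints at [-1.288, 0.536, -0.004, 1.538, 0.003, 1.067, -0.071], TCP at [222.145, 610.853, 238.716] pointing down, gripper open.
Joint ranges: [-2.7, 2.7], [-0.37, 2.16], [-1.27, 1.26], [0.24, 2.4], [-1.31, 4.45], [0.19, 1.91], [-2.76, 2.76]. Speed limits (rad/s): [2.39, 2.39, 3.14, 3.14, 3.14, 3.14, 3.14].

## Interface

Orientations are given as [roll, pitch, yaw] about the fixed x, y, z axes, in that order (R = Rz(yaw) Ry(pitch) Rx(roll)).
In Python, from bench import env gives the robot as it stands.
- The arm moves only by the tool drive_tool, never from a script. Its arguments are lists of equal length, an entry for each row: "linear": the shift along the tool's x, y, z in mm, a list of three; "turn": the turn about the tool's z in rad. A call has 1 to 20 rows; each row is the pose to reach, as a shift and turn from the pose commanded when the call began, along the tool's axes at that moment; what a row does not reach only later rows make up. A row lasts 1/10 s, in which the tool goes at most 50 mm and 8.59 degrees, less where a joint would pass 70% of its speed; a pose out of reach is approached as far as the arm can. A call with a gripper value outside its range is refused whole. "gripper" is the finger opening in mm, from 0 to 88.1, set as the call begins (left out, the last holds). The fingers move at their own pace and stop on an object; "squeeze" is the grip in N (left out, the last holds). Time passes only in rows, so rows that repeat a pose let the fingers close. It gives the time, the measured TCP pose, the force and the opening at its end, in the units of the state.
- env.observe(): the state, without advancing time (a new reading comes with each control period).
- env.camera(name): name is "side" or "top" or "wrist"; returns a dict with "img" (384x512x3 uint8, blue, green, red), "z_map" (384x512 float32, mm along the optical axis (not along the pixel's ray), 0 where there is no reading), "camera_matrix" (3x3 intrinsics, pixels), "rvec" (rotation vector, rad) and "tvec" (3), from world to camera coordinates, as OpenCV has them; the wrist camera has in their place "T_tool_cam" (4x4, takes a point from camera to tool coordinates, whose origin is the TCP and whose axes are the tool frame's). Camera axes: x right, y down, z forward; pixel columns grow to the right and rows downward; lengths in mm; the calibration is good to about 2 mm. A picture is of the moment at which its call begins: read the wrist's pose just before it.
- env.finish_job(): hands the job in, once; it reports no verdict.
The state is a dict: "time": time; "joint_pos": joint angles; "dq": joint speeds; "joint_efforts": joint torques, N m; "position": TCP position; "ee_rot": TCP orientation; "wrist_force": force on the tool from outside, world axes, zero at the start; "moment": the same for the moment, N m; "opening": finger opening in mm.
Only numpy, scipy, OpenCV 4.12 (cv2) and the standard library are available. Lean on these libraries where they do the work, as an engineer would, in place of code of your own. Each camera call takes 0.05 s, during which the arm holds its last target. There are 200 camera calls.

## Task

Stand each of the four steel cowbells, mouth down, in the nest board whose recess has the same outline as its mouth (large round, small round, square, oblong), so that every bell sits upright and flat on the floor of its own recess, let go and at rest. Lower the bells into place rather than dropping them: their edges dent.

Things in the scene. Friction and masses are not known exactly. Their poses are not given: they have to be found in the camera images.
- big_round_bell_center (a point): The large round bell: circular mouth 64 mm across. Steel cowbell standing mouth down, z up, tapering; body 86 mm high, on its crown a rigid U loop of strip (a handle) 30 mm high, 34 mm over its two legs along the bell's x, 14 mm wide along y; 116 mm high in all. Point: on the upright axis 58 mm above the mouth's edge, 43 mm below mid-loop. 0.08 to 0.3 kg.
- small_round_bell_center (a point): The small round bell: circular mouth 42 mm across. Steel cowbell standing mouth down, z up, tapering; body 58 mm high, on its crown a rigid U loop of strip (a handle) 30 mm high, 26 mm over its two legs along the bell's x, 14 mm wide along y; 88 mm high in all. Point: on the upright axis 44 mm above the mouth's edge, 29 mm below mid-loop. 0.08 to 0.3 kg.
- square_bell_center (a point): The square bell: square mouth 46 x 46 mm, sides along its x and y. Steel cowbell standing mouth down, z up, tapering; body 70 mm high, on its crown a rigid U loop of strip (a handle) 30 mm high, 28 mm over its two legs along the bell's x, 14 mm wide along y; 100 mm high in all. Point: on the upright axis 50 mm above the mouth's edge, 35 mm below mid-loop. 0.08 to 0.3 kg.
- oblong_bell_center (a point): The oblong bell: rectangular mouth 72 mm along its x by 38 mm along its y. Steel cowbell standing mouth down, z up, tapering; body 78 mm high, on its crown a rigid U loop of strip (a handle) 30 mm high, 34 mm over its two legs along the bell's x, 14 mm wide along y; 108 mm high in all. Point: on the upright axis 54 mm above the mouth's edge, 39 mm below mid-loop. 0.08 to 0.3 kg.
- big_round_nest_floor (a point): Nest board fixed to the bench: a plywood board 108 x 108 mm, 18 mm high, with a circular recess 80 mm across, 8 mm deep, in its middle; the recess floor is dark rubber. This point is the centre of the recess floor, 10 mm above the bench and 8 mm below the board's top; z up.
- small_round_nest_floor (a point): Nest board fixed to the bench: a plywood board 108 x 108 mm, 18 mm high, with a circular recess 58 mm across, 8 mm deep, in its middle; the recess floor is dark rubber. This point is the centre of the recess floor, 10 mm above the bench and 8 mm below the board's top; z up.
- square_nest_floor (a point): Nest board fixed to the bench: a plywood board 108 x 108 mm, 18 mm high, with a square recess 62 x 62 mm, sides along its x and y, 8 mm deep, in its middle; the recess floor is dark rubber. This point is the centre of the recess floor, 10 mm above the bench and 8 mm below the board's top; z up.
- oblong_nest_floor (a point): Nest board fixed to the bench: a plywood board 108 x 108 mm, 18 mm high, with a rectangular recess 88 mm along its x by 54 mm along its y, 8 mm deep, in its middle; the recess floor is dark rubber. This point is the centre of the recess floor, 10 mm above the bench and 8 mm below the board's top; z up.
There are look-alikes about, which are no part of the job. What is shaped like the part that bears square_bell_center but purple or yellow is not meant. What is shaped like the part that bears oblong_bell_center but green is not meant.

How it is judged (in metres and radians):
At the end, for the whole second after the job is handed in: Each bell stands in the recess that matches its mouth: mouth's edge on the recess floor (within 4 mm), bell axis within 14 mm of the recess centre, upright within 0.1 rad, all released and still (under 20 mm/s) (horizontal distance between big_round_bell_center and big_round_nest_floor below 0.014 m and z of big_round_bell_center in the frame of big_round_nest_floor below 0.062 m and angle between each of big_round_bell_center, small_round_bell_center, square_bell_center, oblong_bell_center's own z axis and vertical below 0.1 rad and horizontal distance between small_round_bell_center and small_round_nest_floor below 0.014 m and z of small_round_bell_center in the frame of small_round_nest_floor below 0.048 m and horizontal distance between square_bell_center and square_nest_floor below 0.014 m and z of square_bell_center in the frame of square_nest_floor below 0.054 m and horizontal distance between oblong_bell_center and oblong_nest_floor below 0.014 m and z of oblong_bell_center in the frame of oblong_nest_floor below 0.058 m and linear speed of each of big_round_bell, small_round_bell, square_bell, oblong_bell below 0.02 m/s); the robot touches nothing.
It fails at once if a bell is dropped or flung: faster than 0.7 m/s while its mouth is less than 35 mm above the bench ((height (world z) of big_round_bell_center below 0.093 m and linear speed of big_round_bell above 0.7 m/s) or (height (world z) of small_round_bell_center below 0.079 m and linear speed of small_round_bell above 0.7 m/s) or (height (world z) of square_bell_center below 0.085 m and linear speed of square_bell above 0.7 m/s) or (height (world z) of oblong_bell_center below 0.089 m and linear speed of oblong_bell above 0.7 m/s)).
It also fails if it takes over 112 s, if anything falls off the work surface, if the arm or the gripper's body presses on something with over 40 N, if the wrist force passes 120 N, or if a joint passes its speed limit or range.

## Working session

There is one attempt and no reset: what is moved stays moved. The work goes in short steps, Python scripts to look and compute and a tool call to move; the robot and the scene stay as the last step left them, time stands still between calls to the robot, and variables do not carry over. Pictures are saved under pics/ and viewed, about 12 in all and at most 16, crops included, and the job is handed in when it is done.

Besides the shell and the picture viewer there is one more tool, called after ">>>" as name(argument=value, ...), one argument or row to a line, values as JSON. drive_tool: Moves the arm, as the interface text tells. Its arguments: {"type":"object","properties":{"linear":{"type":"array"},"turn":{"type":"array"},"gripper":{"type":"number"},"squeeze":{"type":"number"}},"required":["linear","turn"]}

```bash
ls; mkdir -p pics; python3 - <<'E'
from bench import env
import cv2,numpy as np
print(env.observe(), env.hold_point_z)
for n in ("top","side"):
    c=env.camera(n); cv2.imwrite(f"pics/{n}0.png",cv2.resize(c["img"],(800,600))); np.savez(f"{n}0.npz",**c)
    print(n,c["camera_matrix"],c["rvec"],c["tvec"])
E
```

```text
pics
{'time': 0.0, 'joint_pos': array([-1.28818351,  0.5371598 , -0.00441835,  1.53888229,  0.00263229,
        1.06727   , -0.07118553]), 'dq': array([ 0.00035085, -0.00053077,  0.00169236,  0.00040512,  0.00055357,
       -0.00012212,  0.00023573]), 'joint_efforts': array([-2.04633197e-04, -5.70972455e+01,  9.90893841e-01, -2.51610196e+01,
       -5.62374992e-02,  1.75360660e-02,  1.79557092e-04]), 'position': array([221.98525693, 610.26624314, 237.83982045]), 'ee_rot': array([3.14142832e+00, 1.70636583e-03, 1.22206798e+00]), 'wrist_force': array([-0.42813222,  0.37762506, -0.03772606]), 'moment': array([-0.0506146 ,  0.02064236,  0.01519456]), 'opening': 88.1258725530234} 18.700000000000003
top [[490.17710269   0.         259.28262107]
 [  0.         490.17710269 187.19954463]
 [  0.           0.           1.        ]] [ 2.18413336 -2.17703106  0.05279849] [ -46.67828108  510.31384989 1258.54716421]
side [[498.59003745   0.         255.87564975]
 [  0.         498.59003745 182.21471604]
 [  0.           0.           1.        ]] [ 2.28741202 -0.78597205  0.30455601] [-435.19769961  265.28702214  948.36658713]
```

View pics/top0.png

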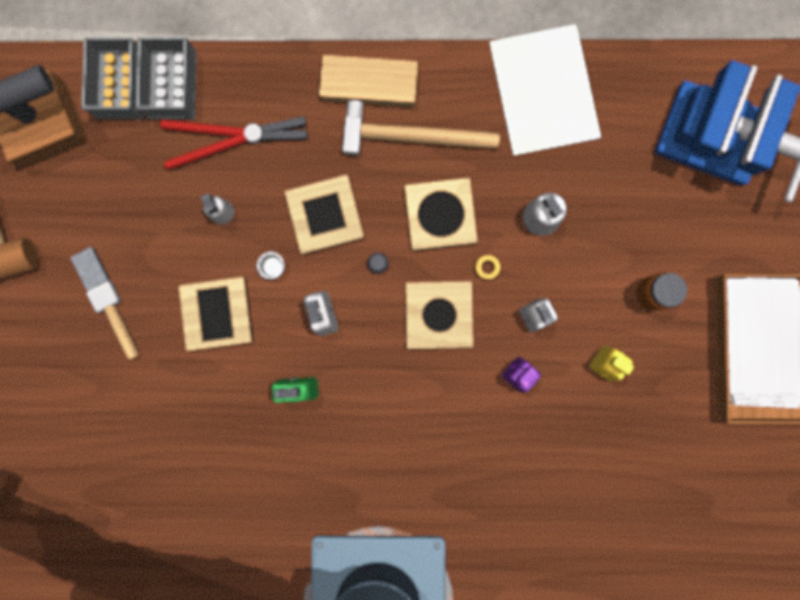

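View pics/side0.png

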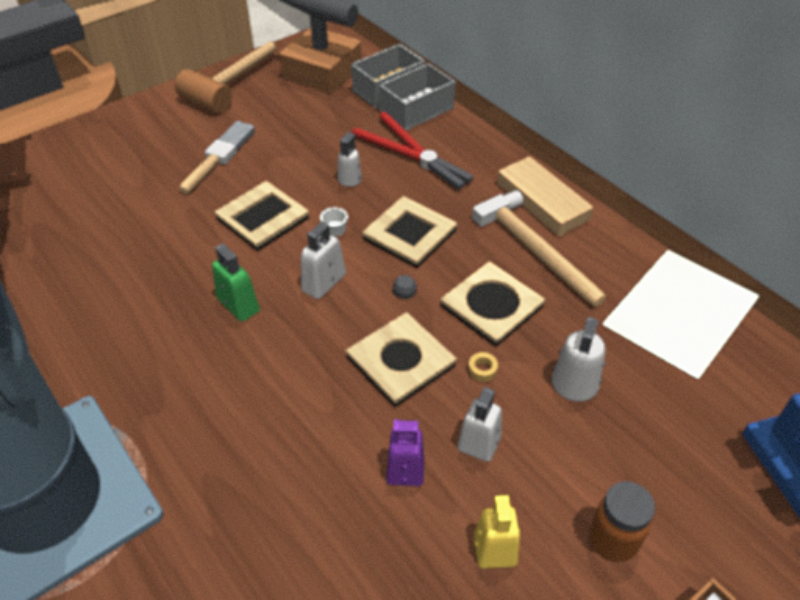

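Look-alikes (800x600 top view pixels): the square bell is the silver one at (538,315), not purple (521,375) or yellow (612,364). The oblong bell is silver at (320,313), not green (294,390). The round bells are the big one at (545,213) and the small one at (217,208). The white ring at (270,265) and the dark knob at (377,262) are clutter.

```bash
cat > h.py <<'E'
import cv2,numpy as np
def world(c):
    K=c["camera_matrix"];R=cv2.Rodrigues(c["rvec"])[0];z=c["z_map"].astype(float)
    v,u=np.mgrid[:384,:512]
    P=np.stack([(u-K[0,2])/K[0,0]*z,(v-K[1,2])/K[1,1]*z,z],-1)-np.ravel(c["tvec"])
    return P@R
def rect(p):
    (c,s,a)=cv2.minAreaRect(p.astype(np.float32)); return np.round(c,1),np.round(s,1),round(a,1)
E
python3 - <<'E'
from h import *
c=dict(np.load("top0.npz")); W=world(c); ok=c["z_map"]>0
print("bench z",np.median(W[...,2][ok]))
hsv=cv2.cvtColor(c["img"],cv2.COLOR_BGR2HSV)
def roi(u,v,r):
    m=np.zeros((384,512),bool);u=int(u*.64);v=int(v*.64);m[v-r:v+r,u-r:u+r]=1;return m&ok
for n,u,v in [("sq",324,213),("big",440,213),("small",439,315),("obl",215,313)]:
    m=roi(u,v,30)
    p=W[m&(W[...,2]>13)&(W[...,2]<24)]
    print(n,"board",rect(p[:,:2]),"z",np.median(p[:,2]).round(1))
    q=W[m&(W[...,2]>5)&(W[...,2]<14)&(hsv[...,2]<70)]
    if len(q):print("   recess",rect(q[:,:2]),q.mean(0).round(1))
for n,u,v,h in [("big",545,213,116),("small",217,208,88),("sq",538,315,100),("obl",320,313,108)]:
    m=roi(u,v,20)
    p=W[m&(W[...,2]>h-7)&(W[...,2]<h+15)]
    b=W[m&(W[...,2]>15)]
    print(n,len(p),rect(p[:,:2]),p.mean(0).round(1),"zmax",b[:,2].max().round(1),"body",rect(b[:,:2]))
for n in("side",):
    c=dict(np.load("side0.npz"));W=world(c);ok=c["z_map"]>0
    for nm,u,v,h in [("big",585,350,116),("small",348,150,88),("sq",485,410,100),("obl",320,250,108)]:
        m=roi(u,v,25);p=W[m&(W[...,2]>h-8)&(W[...,2]<h+12)]
        print("side",nm,len(p),rect(p[:,:2]),p.mean(0).round(1))
E
```

```text
bench z -0.12338002804698714
sq board (array([637.1,  93.2]), array([155. , 137.9]), 89.9) z 17.4
   recess (array([644.7,  93.8]), array([55.1, 54.6]), 15.7) [644.   93.6   9.4]
big board (array([ 629.8, -110.7]), array([137. , 118.2]), 6.7) z 17.5
   recess (array([ 644.4, -104. ]), array([69.6, 68.8]), 46.6) [ 644.7 -103.8    9.7]
small board (array([ 486.7, -110.8]), array([132.5, 127.7]), 0.3) z 17.4
   recess (array([ 475. , -101.7]), array([47.9, 48.2]), 45.2) [ 475.1 -101.5    9.4]
obl board (array([483.8, 258.6]), array([122.8, 139.8]), 7.9) z 17.0
   recess (array([475.8, 275.3]), array([80.9, 47. ]), 8.2) [475.9 275.    9.3]
big 91 (array([ 640.8, -275.3]), array([34.2, 15.8]), 32.5) [ 640.5 -274.5  115. ] zmax 120.2 body (array([ 637.5, -272. ]), array([56.4, 54.4]), 83.5)
small 67 (array([647.9, 268.5]), array([25.8, 13.9]), 25.1) [647.7 268.3  87.4] zmax 93.2 body (array([646. , 265.7]), array([33.7, 37.7]), 44.2)
sq 70 (array([ 474.3, -264. ]), array([27., 14.]), 26.4) [ 473.8 -264.    99.5] zmax 105.4 body (array([ 473.8, -261. ]), array([41.2, 41.9]), 27.0)
obl 86 (array([475.8,  94.9]), array([33.7, 13.7]), 16.6) [475.7  94.7 106.8] zmax 113.4 body (array([474.6,  92.7]), array([65.2, 38.6]), 19.7)
side big 117 (array([ 641.2, -273.3]), array([38.1, 13.8]), 31.3) [ 638.3 -275.1  116.2]
side small 53 (array([648.6, 269.4]), array([29.8, 15.4]), 25.1) [646.3 268.   88. ]
side sq 118 (array([ 474.2, -263.1]), array([29.6, 14.3]), 26.9) [ 472.9 -264.2   99.7]
side obl 99 (array([474.8,  95.1]), array([36.7, 15.8]), 16.9) [474.3  94.3 107.1]
```

```bash
python3 - <<'E'
import cv2,numpy as np
i=np.load("top0.npz")["img"]; s=np.load("side0.npz")["img"]
f=lambda im,u,v:cv2.resize(im[int(v*.64)-25:int(v*.64)+25,int(u*.64)-33:int(u*.64)+33],(396,300),interpolation=cv2.INTER_CUBIC)
cv2.imwrite("pics/crop1.png",np.vstack([np.hstack([f(i,545,213),f(i,217,208)]),np.hstack([f(i,538,315),f(i,320,313)])]))
E
```

```text
(no output)
```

View pics/crop1.png

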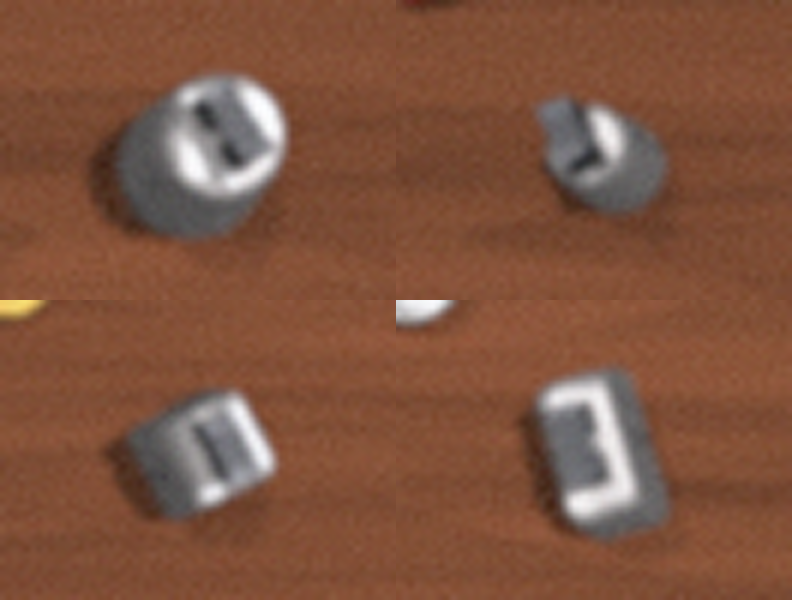

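All four chosen bells are silver and upright in the crop; I'll grip each one across its two loop legs (tool x along the bell's x).

```bash
cat >> h.py <<'E'
def to(x,y,z,yawdeg,say=True):
    from bench import env
    from scipy.spatial.transform import Rotation as Ro
    o=env.observe();R=Ro.from_euler('xyz',o["ee_rot"]).as_matrix()
    d=R.T@(np.array([x,y,z])-o["position"])
    t=-(np.radians(yawdeg)-o["ee_rot"][2]);t=(t+np.pi/2)%np.pi-np.pi/2
    print("shift",d.round(1),"turn",round(t,3),"t",round(o["time"],2),"pos",o["position"].round(1),o["ee_rot"].round(3),"open",round(o["opening"],1),"F",o["wrist_force"].round(1))
E
python3 -c "
from h import *
to(648,268.7,160,25.1)"
```

```text
shift [-175.4  517.1   78.3] turn 0.784 t 0.1 pos [222.  610.3 237.9] [3.141e+00 2.000e-03 1.222e+00] open 87.9 F [ 0.1  0.2 -0.1]
```

>>> drive_tool(
  linear=[
    [-175.4, 517.1, 78],
    [-175.4, 517.1, 78],
    [-175.4, 517.1, 78],
    [-175.4, 517.1, 78],
    [-175.4, 517.1, 78],
    [-175.4, 517.1, 78],
    [-175.4, 517.1, 78],
    [-175.4, 517.1, 78],
    [-175.4, 517.1, 78],
    [-175.4, 517.1, 78],
    [-175.4, 517.1, 78],
    [-175.4, 517.1, 78],
    [-175.4, 517.1, 78],
    [-175.4, 517.1, 78],
    [-175.4, 517.1, 78],
    [-175.4, 517.1, 78],
    [-175.4, 517.1, 78],
  ],
  turn=[0.784, 0.784, 0.784, 0.784, 0.784, 0.784, 0.784, 0.784, 0.784, 0.784, 0.784, 0.784, 0.784, 0.784, 0.784, 0.784, 0.784],
  gripper=60,
  squeeze=20,
)

```text
time: 1.8
position: [647.6, 270.3, 161.0]
ee_rot: [-3.141, -0.0, 0.44]
wrist_force: [-1.1, -0.9, 0.6]
opening: 60.1
```

```bash
python3 - <<'E'
from h import *
from bench import env
to(648,268.7,63,25.1)
o=env.observe(); c=env.camera("wrist"); print(c["T_tool_cam"].round(2).tolist())
i=c["img"].copy()
# project the expected loop top centre & leg ends into wrist image
from scipy.spatial.transform import Rotation as Ro
R=Ro.from_euler('xyz',o["ee_rot"]).as_matrix();T=np.linalg.inv(c["T_tool_cam"]);K=c["camera_matrix"]
for k in(-13,0,13):
    w=np.array([648+k*np.cos(.438),268.7+k*np.sin(.438),88]); p=R.T@(w-o["position"]); p=T[:3,:3]@p+T[:3,3]; q=K@p/p[2]; cv2.circle(i,(int(q[0]),int(q[1])),3,(0,0,255),-1)
cv2.imwrite("pics/w1.png",i)
E
```

```text
shift [-0.4  1.7 98. ] turn 0.001 t 1.8 pos [647.6 270.3 161. ] [-3.141 -0.     0.44 ] open 60.1 F [-1.1 -0.9  0.6]
[[1.0, -0.0, 0.0, 1.55], [-0.0, 0.96, 0.27, -69.39], [-0.0, -0.27, 0.96, -146.01], [0.0, 0.0, 0.0, 1.0]]
```

View pics/w1.png

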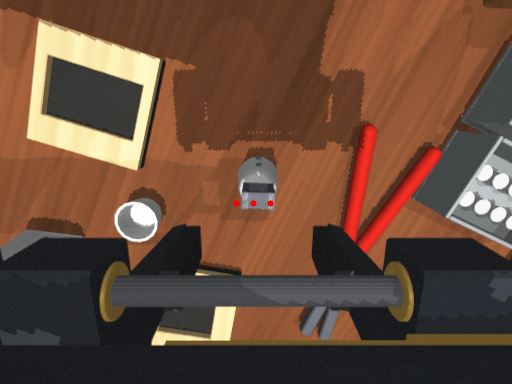

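Wrist view: the small bell's loop is at about (258,203), roughly 3 mm from the prediction at (254,203) and between the fingers. I'll descend and grip.

>>> drive_tool(
  linear=[
    [0.5, 1.5, 30],
    [0.5, 1.5, 60],
    [0.5, 1.5, 80],
    [0.5, 1.5, 90],
    [0.5, 1.5, 97],
    [0.5, 1.5, 97],
    [0.5, 1.5, 97],
    [0.5, 1.5, 97],
  ],
  turn=[0, 0, 0, 0, 0, 0, 0, 0],
)

```text
time: 2.65
position: [650.1, 268.5, 65.0]
ee_rot: [3.142, -0.002, 0.438]
wrist_force: [-1.4, -0.3, -0.3]
opening: 60.0
```

>>> drive_tool(
  linear=[
    [0, 0, 0],
    [0, 0, 0],
    [0, 0, 0],
    [0, 0, 0],
    [0, 0, 0],
    [0, 0, 0],
    [0, 0, 0],
    [0, 0, 0],
  ],
  turn=[0, 0, 0, 0, 0, 0, 0, 0],
  gripper=10,
  squeeze=25,
)

```text
time: 3.45
position: [649.3, 268.2, 63.8]
ee_rot: [-3.142, -0.0, 0.438]
wrist_force: [-0.4, 1.5, -0.1]
opening: 26.1
```

>>> drive_tool(
  linear=[
    [0, 0, -5],
    [0, 0, -20],
    [0, 0, -50],
    [0, 0, -90],
    [0, 0, -130],
    [0, 0, -160],
    [0, 0, -160],
    [0, 0, -160],
  ],
  turn=[0, 0, 0, 0, 0, 0, 0, 0],
)

```text
time: 4.25
position: [649.4, 268.2, 224.9]
ee_rot: [-3.141, -0.002, 0.438]
wrist_force: [-0.8, -0.2, -1.4]
opening: 25.7
```

```bash
python3 -c "
from h import *
to(475,-101.5,180,25.1)"
```

```text
shift [-314.9  260.8   44.4] turn -0.0 t 4.25 pos [649.4 268.2 224.9] [-3.141e+00 -2.000e-03  4.380e-01] open 25.7 F [-0.8 -0.2 -1.4]
```

>>> drive_tool(
  linear=[
    [-16, 13, 0],
    [-46, 38, 0],
    [-77, 64, 0],
    [-108, 89, 0],
    [-139, 115, 0],
    [-170, 140, 0],
    [-200, 166, 0],
    [-231, 191, 0],
    [-262, 217, 0],
    [-285, 236, 0],
    [-302, 250, 0],
    [-310, 257, 0],
    [-315, 261, 0],
    [-315, 261, 0],
    [-315, 261, 0],
    [-315, 261, 0],
  ],
  turn=[0, 0, 0, 0, 0, 0, 0, 0, 0, 0, 0, 0, 0, 0, 0, 0],
)

```text
time: 5.85
position: [475.2, -100.7, 223.6]
ee_rot: [-3.141, -0.0, 0.44]
wrist_force: [0.4, -0.0, -1.0]
opening: 25.7
```

```bash
python3 - <<'E'
from h import *
from bench import env
to(475,-101.5,76,25.1)
o=env.observe(); c=env.camera("wrist")
i=c["img"].copy()
from scipy.spatial.transform import Rotation as Ro
R=Ro.from_euler('xyz',o["ee_rot"]).as_matrix();T=np.linalg.inv(c["T_tool_cam"]);K=c["camera_matrix"]
for k in range(0,360,20):
    a=np.radians(k); w=np.array([475+29*np.cos(a),-101.5+29*np.sin(a),18]); p=R.T@(w-o["position"]); p=T[:3,:3]@p+T[:3,3]; q=K@p/p[2]; cv2.circle(i,(int(q[0]),int(q[1])),2,(0,0,255),-1)
cv2.imwrite("pics/w2.png",i)
E
```

```text
shift [ -0.5   0.7 147.6] turn 0.002 t 5.85 pos [ 475.2 -100.7  223.6] [-3.141 -0.     0.44 ] open 25.7 F [ 0.4 -0.  -1. ]
```

View pics/w2.png

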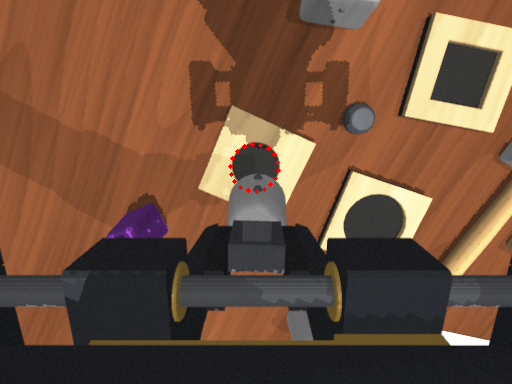

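The predicted circle matches the dark recess at about (255,167). I'll lower the bell.

>>> drive_tool(
  linear=[
    [0, 1, 20],
    [0, 1, 50],
    [0, 1, 80],
    [0, 1, 105],
    [0, 1, 120],
    [0, 1, 130],
    [0, 1, 136],
    [0, 1, 140],
    [0, 1, 143],
    [0, 1, 146],
    [0, 1, 148],
    [0, 1, 149],
    [0, 1, 149],
    [0, 1, 149],
  ],
  turn=[0, 0, 0, 0, 0, 0, 0, 0, 0, 0, 0, 0, 0, 0],
)

```text
time: 7.3
position: [475.2, -102.7, 74.8]
ee_rot: [3.141, -0.0, 0.438]
wrist_force: [0.1, 0.1, -1.6]
opening: 25.9
```

Now release with the bell about 1 mm above the floor, and rise.

>>> drive_tool(
  linear=[
    [0, 0, 1],
    [0, 0, 1],
    [0, 0, 1],
  ],
  turn=[0, 0, 0],
)

```text
time: 7.6
position: [475.1, -102.7, 73.7]
ee_rot: [3.142, -0.0, 0.438]
wrist_force: [1.2, 0.2, -1.2]
opening: 25.7
```

>>> drive_tool(
  linear=[
    [0, 0, 0],
    [0, 0, 0],
    [0, 0, 0],
    [0, 0, 0],
    [0, 0, 0],
    [0, 0, -10],
    [0, 0, -30],
    [0, 0, -70],
    [0, 0, -115],
    [0, 0, -145],
    [0, 0, -145],
  ],
  turn=[0, 0, 0, 0, 0, 0, 0, 0, 0, 0, 0],
  gripper=60,
)

```text
time: 8.7
position: [477.8, -103.3, 223.3]
ee_rot: [3.138, -0.008, 0.438]
wrist_force: [0.6, -0.0, 0.3]
opening: 59.9
```

```bash
python3 -c "
from h import *
to(475,95,160,16.7)"
```

```text
shift [  81.  -181.    63.3] turn 0.146 t 8.7 pos [ 477.8 -103.3  223.3] [ 3.138 -0.008  0.438] open 59.9 F [ 0.6 -0.   0.3]
```

>>> drive_tool(
  linear=[
    [81, -181, 63],
    [81, -181, 63],
    [81, -181, 63],
    [81, -181, 63],
    [81, -181, 63],
    [81, -181, 63],
    [81, -181, 63],
    [81, -181, 63],
    [81, -181, 63],
  ],
  turn=[0.146, 0.146, 0.146, 0.146, 0.146, 0.146, 0.146, 0.146, 0.146],
)

```text
time: 9.6
position: [472.1, 93.8, 156.2]
ee_rot: [3.141, -0.001, 0.289]
wrist_force: [0.1, 0.2, -0.1]
opening: 59.9
```

```bash
python3 -c "
from h import *
to(475,95,83,16.7)"
```

```text
shift [ 3.  -0.3 73.2] turn -0.002 t 9.6 pos [472.1  93.8 156.2] [ 3.141e+00 -1.000e-03  2.890e-01] open 59.9 F [ 0.1  0.2 -0.1]
```

>>> drive_tool(
  linear=[
    [3, 0, 25],
    [3, 0, 45],
    [3, 0, 60],
    [3, 0, 68],
    [3, 0, 73],
    [3, 0, 73],
    [3, 0, 73],
  ],
  turn=[0, 0, 0, 0, 0, 0, 0],
)

```text
time: 10.3
position: [475.1, 96.3, 83.3]
ee_rot: [3.142, -0.001, 0.292]
wrist_force: [-0.0, -0.7, 0.2]
opening: 59.9
```

>>> drive_tool(
  linear=[
    [0, 0, 0],
    [0, 0, 0],
    [0, 0, 0],
    [0, 0, 0],
    [0, 0, 0],
    [0, 0, 0],
    [0, 0, 0],
    [0, 0, 0],
  ],
  turn=[0, 0, 0, 0, 0, 0, 0, 0],
  gripper=10,
  squeeze=25,
)

```text
time: 11.1
position: [475.0, 96.5, 82.9]
ee_rot: [3.142, -0.001, 0.292]
wrist_force: [0.8, 0.3, 4.0]
opening: 33.6
```

>>> drive_tool(
  linear=[
    [0, 0, -5],
    [0, 0, -20],
    [0, 0, -50],
    [0, 0, -90],
    [0, 0, -130],
    [0, 0, -150],
    [0, 0, -150],
    [0, 0, -150],
  ],
  turn=[0, 0, 0, 0, 0, 0, 0, 0],
)

```text
time: 11.9
position: [473.7, 96.3, 231.9]
ee_rot: [-3.141, 0.001, 0.292]
wrist_force: [0.4, 0.7, -2.5]
opening: 34.1
```

```bash
python3 -c "
from h import *
to(475.8,275.2,230,7.2)"
```

```text
shift [  53.6 -170.7    1.8] turn 0.167 t 11.9 pos [473.7  96.3 231.9] [-3.141e+00  1.000e-03  2.920e-01] open 34.1 F [ 0.4  0.7 -2.5]
```

>>> drive_tool(
  linear=[
    [5, -16, 0],
    [14, -44, 0],
    [24, -76, 0],
    [34, -108, 0],
    [43, -136, 0],
    [49, -156, 0],
    [53, -168, 0],
    [54, -171, 0],
    [54, -171, 0],
    [54, -171, 0],
    [54, -171, 0],
  ],
  turn=[0.167, 0.167, 0.167, 0.167, 0.167, 0.167, 0.167, 0.167, 0.167, 0.167, 0.167],
)

```text
time: 13.0
position: [477.3, 274.4, 232.7]
ee_rot: [3.141, 0.0, 0.123]
wrist_force: [-0.7, 0.3, -1.4]
opening: 33.9
```

```bash
cat >> h.py <<'E'
def look(name,pts,tgt):
    from bench import env
    from scipy.spatial.transform import Rotation as Ro
    to(*tgt)
    o=env.observe(); c=env.camera("wrist"); i=c["img"].copy()
    R=Ro.from_euler('xyz',o["ee_rot"]).as_matrix();T=np.linalg.inv(c["T_tool_cam"]);K=c["camera_matrix"]
    P=(pts-o["position"])@R@T[:3,:3].T+T[:3,3]; q=P@K.T; q=q[:,:2]/q[:,2:]
    for a in q: cv2.circle(i,(int(a[0]),int(a[1])),2,(0,0,255),-1)
    cv2.imwrite(f"pics/{name}.png",i)
def box(x,y,z,deg,lx,ly,n=6):
    t=np.linspace(-.5,.5,n); e=np.r_[np.c_[t*lx,0*t+ly/2],np.c_[t*lx,0*t-ly/2],np.c_[0*t+lx/2,t*ly],np.c_[0*t-lx/2,t*ly]]
    a=np.radians(deg); return np.c_[e@np.array([[np.cos(a),np.sin(a)],[-np.sin(a),np.cos(a)]])+[x,y],np.full(len(e),z)]
E
python3 -c "
from h import *
look('w3',box(475.8,275.2,18,7.2,88,54),(475.8,275.2,93,7.2))"
```

```text
shift [ -1.3  -1.1 139.7] turn -0.002 t 13.0 pos [477.3 274.4 232.7] [3.141 0.    0.123] open 33.9 F [-0.7  0.3 -1.4]
```

View pics/w3.png

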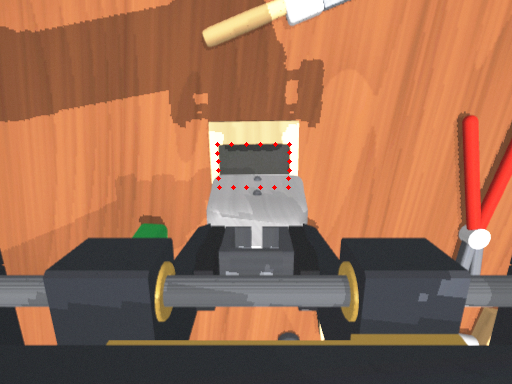

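The predicted recess outline (218–290, 145–188) fits the dark rectangle and the bell is parallel to it.

>>> drive_tool(
  linear=[
    [-1, -1, 20],
    [-1, -1, 50],
    [-1, -1, 80],
    [-1, -1, 102],
    [-1, -1, 116],
    [-1, -1, 124],
    [-1, -1, 129],
    [-1, -1, 133],
    [-1, -1, 136],
    [-1, -1, 138],
    [-1, -1, 139],
    [-1, -1, 139.5],
    [-1, -1, 139.5],
  ],
  turn=[0, 0, 0, 0, 0, 0, 0, 0, 0, 0, 0, 0, 0],
)

```text
time: 14.35
position: [476.0, 276.6, 93.3]
ee_rot: [-3.142, -0.0, 0.125]
wrist_force: [0.7, -0.6, -1.6]
opening: 33.8
```

>>> drive_tool(
  linear=[
    [0, 0, 0],
    [0, 0, 0],
    [0, 0, 0],
    [0, 0, 0],
    [0, 0, 0],
    [0, 0, -10],
    [0, 0, -30],
    [0, 0, -70],
    [0, 0, -115],
    [0, 0, -130],
    [0, 0, -130],
  ],
  turn=[0, 0, 0, 0, 0, 0, 0, 0, 0, 0, 0],
  gripper=60,
)

```text
time: 15.45
position: [477.6, 277.5, 226.6]
ee_rot: [-3.138, -0.005, 0.125]
wrist_force: [1.1, -0.6, -0.2]
opening: 60.2
```

```bash
python3 -c "
from h import *
to(474,-263.8,190,26.6)"
```

```text
shift [-71.1 536.8  34.6] turn -0.339 t 15.45 pos [477.6 277.5 226.6] [-3.138 -0.005  0.125] open 60.2 F [ 1.1 -0.6 -0.2]
```

>>> drive_tool(
  linear=[
    [-71, 537, 35],
    [-71, 537, 35],
    [-71, 537, 35],
    [-71, 537, 35],
    [-71, 537, 35],
    [-71, 537, 35],
    [-71, 537, 35],
    [-71, 537, 35],
    [-71, 537, 35],
    [-71, 537, 35],
    [-71, 537, 35],
    [-71, 537, 35],
    [-71, 537, 35],
    [-71, 537, 35],
    [-71, 537, 35],
    [-71, 537, 35],
    [-71, 537, 35],
    [-71, 537, 35],
  ],
  turn=[-0.339, -0.339, -0.339, -0.339, -0.339, -0.339, -0.339, -0.339, -0.339, -0.339, -0.339, -0.339, -0.339, -0.339, -0.339, -0.339, -0.339, -0.339],
)

```text
time: 17.25
position: [472.7, -264.6, 188.3]
ee_rot: [3.141, -0.0, 0.465]
wrist_force: [0.3, -0.2, -0.2]
opening: 59.7
```

```bash
python3 -c "
from h import *
to(474,-263.8,75,26.6)"
```

```text
shift [  1.5  -0.2 113.3] turn 0.001 t 17.25 pos [ 472.7 -264.6  188.3] [ 3.141 -0.     0.465] open 59.7 F [ 0.3 -0.2 -0.2]
```

>>> drive_tool(
  linear=[
    [1.5, 0, 30],
    [1.5, 0, 65],
    [1.5, 0, 90],
    [1.5, 0, 103],
    [1.5, 0, 110],
    [1.5, 0, 113],
    [1.5, 0, 113],
    [1.5, 0, 113],
  ],
  turn=[0, 0, 0, 0, 0, 0, 0, 0],
)

```text
time: 18.05
position: [474.5, -264.8, 76.2]
ee_rot: [3.14, -0.001, 0.464]
wrist_force: [0.1, -0.7, -0.2]
opening: 59.8
```

>>> drive_tool(
  linear=[
    [0, 0, 0],
    [0, 0, 0],
    [0, 0, 0],
    [0, 0, 0],
    [0, 0, 0],
    [0, 0, 0],
    [0, 0, 0],
    [0, 0, 0],
  ],
  turn=[0, 0, 0, 0, 0, 0, 0, 0],
  gripper=10,
  squeeze=25,
)

```text
time: 18.85
position: [473.9, -264.4, 75.3]
ee_rot: [3.142, -0.0, 0.464]
wrist_force: [0.7, 0.3, 1.3]
opening: 27.5
```

>>> drive_tool(
  linear=[
    [0, 0, -5],
    [0, 0, -20],
    [0, 0, -50],
    [0, 0, -90],
    [0, 0, -130],
    [0, 0, -160],
    [0, 0, -160],
    [0, 0, -160],
  ],
  turn=[0, 0, 0, 0, 0, 0, 0, 0],
)

```text
time: 19.65
position: [473.8, -264.3, 235.9]
ee_rot: [3.141, -0.001, 0.464]
wrist_force: [0.1, -0.1, -2.3]
opening: 27.5
```

```bash
python3 -c "
from h import *
to(644.5,93.7,235,14.5)"
```

```text
shift [ 312.9 -243.7    1.1] turn 0.211 t 19.65 pos [ 473.8 -264.3  235.9] [ 3.141e+00 -1.000e-03  4.640e-01] open 27.5 F [ 0.1 -0.1 -2.3]
```

>>> drive_tool(
  linear=[
    [13, -10, 0],
    [39, -30, 0],
    [72, -56, 0],
    [105, -82, 0],
    [138, -107, 0],
    [171, -133, 0],
    [204, -159, 0],
    [237, -185, 0],
    [268, -209, 0],
    [290, -226, 0],
    [304, -237, 0],
    [311, -242, 0],
    [313, -244, 0],
    [313, -244, 0],
    [313, -244, 0],
    [313, -244, 0],
  ],
  turn=[0, 0.1, 0.211, 0.211, 0.211, 0.211, 0.211, 0.211, 0.211, 0.211, 0.211, 0.211, 0.211, 0.211, 0.211, 0.211],
)

```text
time: 21.25
position: [644.3, 92.5, 235.5]
ee_rot: [3.141, 0.0, 0.251]
wrist_force: [1.2, 0.3, -1.4]
opening: 27.7
```

```bash
python3 -c "
from h import *
look('w4',box(644.5,93.7,18,14.5,62,62),(644.5,93.7,85.3,14.5))"
```

```text
shift [  0.5  -1.2 150.2] turn -0.002 t 21.25 pos [644.3  92.5 235.5] [3.141 0.    0.251] open 27.7 F [ 1.2  0.3 -1.4]
```

View pics/w4.png

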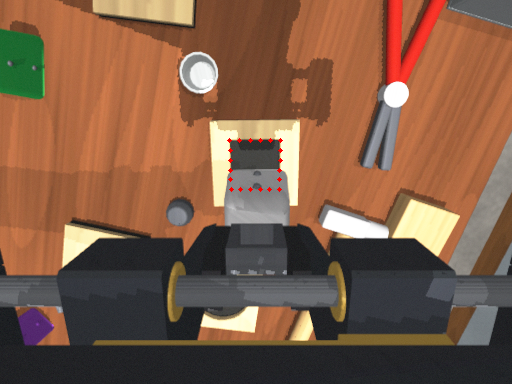

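The outline fits the square recess (230–280, 140–189). I'll lower the bell.

>>> drive_tool(
  linear=[
    [0, -1, 20],
    [0, -1, 50],
    [0, -1, 85],
    [0, -1, 110],
    [0, -1, 126],
    [0, -1, 135],
    [0, -1, 140],
    [0, -1, 144],
    [0, -1, 147],
    [0, -1, 149],
    [0, -1, 150],
    [0, -1, 150],
    [0, -1, 150],
  ],
  turn=[0, 0, 0, 0, 0, 0, 0, 0, 0, 0, 0, 0, 0],
)

```text
time: 22.6
position: [644.4, 94.9, 85.5]
ee_rot: [3.142, -0.0, 0.253]
wrist_force: [0.4, -0.5, -1.2]
opening: 27.7
```

>>> drive_tool(
  linear=[
    [0, 0, 0],
    [0, 0, 0],
    [0, 0, 0],
    [0, 0, 0],
    [0, 0, 0],
    [0, 0, -10],
    [0, 0, -30],
    [0, 0, -70],
    [0, 0, -115],
    [0, 0, -130],
    [0, 0, -130],
  ],
  turn=[0, 0, 0, 0, 0, 0, 0, 0, 0, 0, 0],
  gripper=60,
)

```text
time: 23.7
position: [646.1, 95.0, 218.7]
ee_rot: [3.141, -0.006, 0.253]
wrist_force: [-0.4, 0.5, -0.3]
opening: 59.9
```

```bash
python3 -c "
from h import *
to(640.5,-274.7,190,32)"
```

```text
shift [-98.1 356.5  28.2] turn -0.306 t 23.7 pos [646.1  95.  218.7] [ 3.141 -0.006  0.253] open 59.9 F [-0.4  0.5 -0.3]
```

>>> drive_tool(
  linear=[
    [-98, 356.5, 28],
    [-98, 356.5, 28],
    [-98, 356.5, 28],
    [-98, 356.5, 28],
    [-98, 356.5, 28],
    [-98, 356.5, 28],
    [-98, 356.5, 28],
    [-98, 356.5, 28],
    [-98, 356.5, 28],
    [-98, 356.5, 28],
    [-98, 356.5, 28],
    [-98, 356.5, 28],
    [-98, 356.5, 28],
  ],
  turn=[-0.306, -0.306, -0.306, -0.306, -0.306, -0.306, -0.306, -0.306, -0.306, -0.306, -0.306, -0.306, -0.306],
)

```text
time: 25.0
position: [639.1, -273.3, 187.3]
ee_rot: [-3.141, -0.0, 0.561]
wrist_force: [1.2, -0.3, -0.1]
opening: 60.4
```

```bash
python3 -c "
from h import *
to(640.5,-274.7,91,32)"
```

```text
shift [ 0.4  2.  96.3] turn 0.002 t 25.0 pos [ 639.1 -273.3  187.3] [-3.141 -0.     0.561] open 60.4 F [ 1.2 -0.3 -0.1]
```

>>> drive_tool(
  linear=[
    [0.5, 1, 25],
    [0.5, 1, 55],
    [0.5, 1, 75],
    [0.5, 1, 87],
    [0.5, 1, 93],
    [0.5, 1, 96],
    [0.5, 1, 96],
    [0.5, 1, 96],
  ],
  turn=[0, 0, 0, 0, 0, 0, 0, 0],
)

```text
time: 25.8
position: [640.2, -275.7, 92.3]
ee_rot: [3.14, -0.001, 0.559]
wrist_force: [0.1, 0.2, 1.0]
opening: 60.1
```

>>> drive_tool(
  linear=[
    [0, 0, 0],
    [0, 0, 0],
    [0, 0, 0],
    [0, 0, 0],
    [0, 0, 0],
    [0, 0, 0],
    [0, 0, 0],
    [0, 0, 0],
  ],
  turn=[0, 0, 0, 0, 0, 0, 0, 0],
  gripper=10,
  squeeze=25,
)

```text
time: 26.6
position: [639.9, -275.3, 91.5]
ee_rot: [3.141, -0.001, 0.559]
wrist_force: [1.2, 1.3, 1.8]
opening: 33.6
```

>>> drive_tool(
  linear=[
    [0, 0, -5],
    [0, 0, -20],
    [0, 0, -50],
    [0, 0, -90],
    [0, 0, -130],
    [0, 0, -150],
    [0, 0, -150],
    [0, 0, -150],
  ],
  turn=[0, 0, 0, 0, 0, 0, 0, 0],
)

```text
time: 27.4
position: [639.1, -275.3, 240.9]
ee_rot: [-3.141, 0.0, 0.559]
wrist_force: [0.0, -0.3, -2.8]
opening: 33.8
```

```bash
python3 -c "
from h import *
to(644.5,-103.9,240,32)"
```

```text
shift [  95.5 -142.4    0.9] turn 0.0 t 27.4 pos [ 639.1 -275.3  240.9] [-3.141  0.     0.559] open 33.8 F [ 0.  -0.3 -2.8]
```

>>> drive_tool(
  linear=[
    [8, -12, 0],
    [24, -36, 0],
    [44, -66, 0],
    [64, -96, 0],
    [80, -120, 0],
    [90, -135, 0],
    [95.5, -142.5, 0],
    [95.5, -142.5, 0],
    [95.5, -142.5, 0],
    [95.5, -142.5, 0],
  ],
  turn=[0, 0, 0, 0, 0, 0, 0, 0, 0, 0],
)

```text
time: 28.4
position: [644.7, -106.3, 241.2]
ee_rot: [3.141, 0.001, 0.556]
wrist_force: [-1.2, 0.2, -1.5]
opening: 33.8
```

```bash
python3 -c "
from h import *
a=np.radians(np.arange(0,360,20))
look('w5',np.c_[644.5+40*np.cos(a),-103.9+40*np.sin(a),18+0*a],(644.5,-103.9,101.5,32))"
```

```text
shift [  1.2  -2.2 139.7] turn -0.002 t 28.4 pos [ 644.7 -106.3  241.2] [3.141e+00 1.000e-03 5.560e-01] open 33.8 F [-1.2  0.2 -1.5]
```

View pics/w5.png

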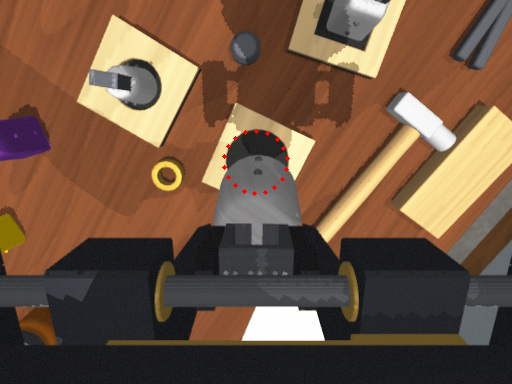

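The outline fits the recess at (256,160). The small bell at (125,85) and the square bell at (352,15) are seated in their nests. I'll lower the big bell.

>>> drive_tool(
  linear=[
    [1, -1, 20],
    [1, -1, 50],
    [1, -1, 80],
    [1, -1, 102],
    [1, -1, 116],
    [1, -1, 124],
    [1, -1, 129],
    [1, -1, 133],
    [1, -1, 136],
    [1, -1, 138],
    [1, -1, 139],
    [1, -1, 139.5],
    [1, -1, 139.5],
  ],
  turn=[0, 0, 0, 0, 0, 0, 0, 0, 0, 0, 0, 0, 0],
)

```text
time: 29.75
position: [645.4, -102.6, 101.9]
ee_rot: [3.141, -0.0, 0.559]
wrist_force: [-0.2, -0.3, -1.5]
opening: 33.9
```

>>> drive_tool(
  linear=[
    [0, 0, 0],
    [0, 0, 0],
    [0, 0, 0],
    [0, 0, 0],
    [0, 0, 0],
    [0, 0, -10],
    [0, 0, -30],
    [0, 0, -70],
    [0, 0, -115],
    [0, 0, -130],
    [0, 0, -130],
  ],
  turn=[0, 0, 0, 0, 0, 0, 0, 0, 0, 0, 0],
  gripper=60,
)

```text
time: 30.85
position: [647.0, -103.0, 235.1]
ee_rot: [3.138, -0.005, 0.559]
wrist_force: [-0.4, -0.1, -0.5]
opening: 60.2
```

```bash
python3 -c "
from h import *
to(640,-400,250,32)"
```

```text
shift [-163.3  248.2  -14.8] turn 0.0 t 30.85 pos [ 647.  -103.   235.1] [ 3.138 -0.005  0.559] open 60.2 F [-0.4 -0.1 -0.5]
```

Now I'll move aside for a clear top view.

>>> drive_tool(
  linear=[
    [-163, 248, -15],
    [-163, 248, -15],
    [-163, 248, -15],
    [-163, 248, -15],
    [-163, 248, -15],
    [-163, 248, -15],
    [-163, 248, -15],
    [-163, 248, -15],
    [-163, 248, -15],
    [-163, 248, -15],
    [-163, 248, -15],
  ],
  turn=[0, 0, 0, 0, 0, 0, 0, 0, 0, 0, 0],
)

```text
time: 31.95
position: [639.3, -397.6, 246.6]
ee_rot: [-3.141, -0.001, 0.561]
wrist_force: [-0.1, -0.9, -0.2]
opening: 60.2
```

```bash
python3 - <<'E'
from h import *
from bench import env
T={"big":(644.5,-103.9,116),"small":(475,-101.5,88),"sq":(644.5,93.7,100),"obl":(475.8,275.2,108)}
ims=[]
for n in("top","side"):
    c=env.camera(n);W=world(c);ims.append(c["img"])
    for k,(x,y,h) in T.items():
        p=W[(np.hypot(W[...,0]-x,W[...,1]-y)<45)&(W[...,2]>h+10-7)]
        print(n,k,len(p), *( (rect(p[:,:2]),"ztop",np.percentile(p[:,2],[50,90]).round(1)) if len(p)>5 else ()),"target",x,y,h+10)
cv2.imwrite("pics/end_top.png",cv2.resize(ims[0],(800,600)));cv2.imwrite("pics/end_side.png",cv2.resize(ims[1],(800,600)))
E
```

```text
top big 86 (array([ 645.6, -102.7]), array([33.4, 14.9]), 30.1) ztop [125.5 128.6] target 644.5 -103.9 126
top small 64 (array([ 474.4, -101.7]), array([25.7, 13.9]), 23.2) ztop [96.4 99.9] target 475 -101.5 98
top sq 71 (array([644.3,  94.6]), array([28.8, 14.2]), 15.2) ztop [109.2 111.6] target 644.5 93.7 110
top obl 88 (array([476.8, 273.4]), array([33.8, 16.4]), 11.7) ztop [117.2 120.2] target 475.8 275.2 118
side big 94 (array([ 645.7, -101.5]), array([35.5, 14.4]), 31.3) ztop [126.6 128.1] target 644.5 -103.9 126
side small 91 (array([ 474.9, -100.3]), array([30.2, 14.9]), 22.1) ztop [ 98.  100.5] target 475 -101.5 98
side sq 66 (array([644.2,  95.5]), array([31.1, 14.6]), 18.7) ztop [110.  112.2] target 644.5 93.7 110
side obl 80 (array([477.1, 275.1]), array([36.6, 18.5]), 12.3) ztop [117.9 120.2] target 475.8 275.2 118
```

View pics/end_side.png

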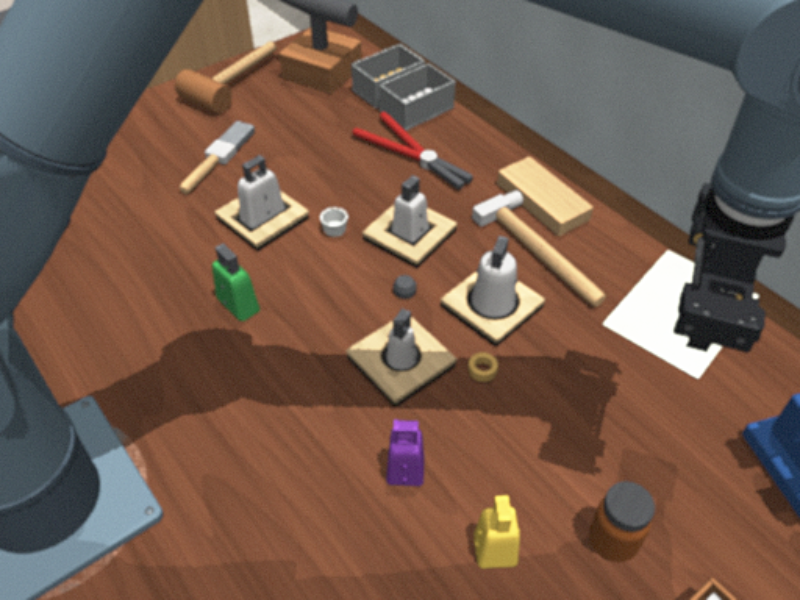

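View pics/end_top.png

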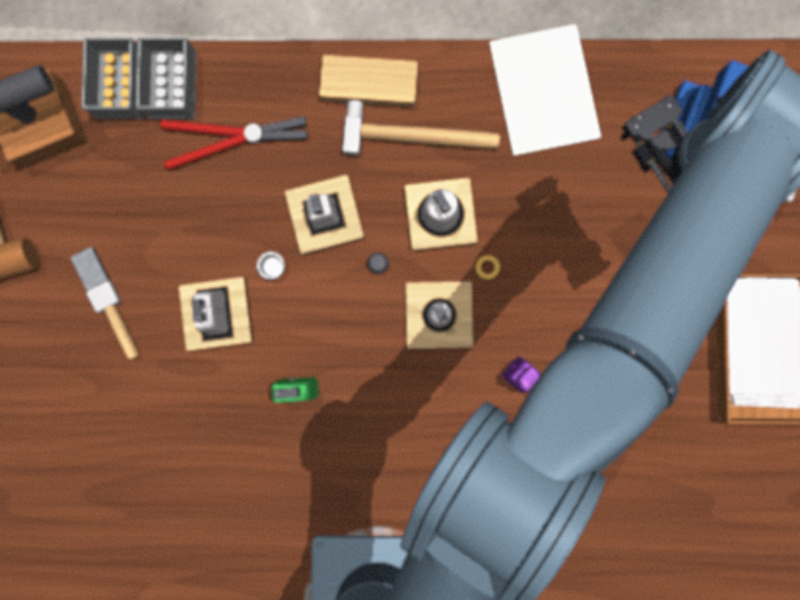

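All four bells stand in their own nests. Loop tops are within about 1–2 mm of the expected height and centres are within 3 mm. The tool is clear and the wrist force is about zero, so I'm handing in.

```bash
python3 -c "
from bench import env
print(env.observe()['time'],env.observe()['wrist_force'],env.finish_job())"
```

```text
the job is handed in; nothing more can be done
32.05 [-0.15875025 -0.51257017 -0.51413372] None
```

All four silver bells stand mouth down in their matching nests, and I handed the job in at 32 s. I picked each one up across its loop legs, lowered it slowly to within about 1 mm of the recess floor and released it.

My last checks, on top and side depth views with the arm clear:
- **Height:** loop tops were within about 2 mm of the value for sitting flat on the recess floor.
- **Centring:** bell axes were within about 3 mm of the recess centres, against the 14 mm allowed.
- **Look of it:** both pictures show every bell upright and seated. I judged tilt and stillness by eye rather than measuring them.
- **Contact:** wrist force was about zero, and the green, purple and yellow look-alikes were not touched.

One small disagreement: the oblong bell's loop measured about 4–5° off the yaw I placed it at. That is about the noise of the loop fit, and the bell is clearly seated inside its recess. Nothing else failed or disagreed.

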